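# Break the lid stay and shut the cutter chest

## Robot

A 6-joint arm with a two-finger parallel gripper is mounted at the origin on the work surface. World frame = base frame: x ahead of the robot, y to its left, z up, the work surface at z = 0. Lengths are in m, angles in rad, forces in N, time in s.
With the tool pointing down it reaches from about 0.325 to 0.875 m from the base axis. Payload 4.4 kg.
Tool frame: the origin (TCP) lies between the finger pads; the fingertips stand 19 mm ahead of it and the grasp point (between the pads) is the TCP (tcp_to_tips is the distance from the TCP to the fingertips, in m); z points along the fingers, y is the direction in which the jaws open and shut (so a half turn about z gives the same grasp; the last joint's range is limited). The gripper opens to 85 mm and grips with 20 to 120 N. Pads are 22 mm wide; open, the fingers measure 114 mm over their backs; the gripper's body (76 mm by 85 mm) begins 54 mm behind the grasp point. The pads swing forward as they close: fully open they stand 13 mm farther back than shut.
Start: joints at [1.165, 0.207, 1.542, -0, 1.393, -0.15], TCP at [0.145, 0.556, 0.25] pointing down, gripper open.
Joint ranges: [-2.73, 2.73], [-0.86, 2.22], [0.23, 2.46], [-1.11, 4.25], [0.08, 2.63], [-2.82, 2.82]. Speed limits (rad/s): [2.79, 2.79, 3.14, 3.14, 3.14, 3.14].

## Interface

Orientations are given as a unit quaternion [w, x, y, z].
In Python, from rig import * gives the robot as it stands.
- The arm moves only by the tool jog_arm, never from a script. Its argument "commands" is a list of rows, each an object with "linear": the shift along the tool's x, y, z in m, a list of three; "yaw": the turn about the tool's z in rad; "jaw": the opening, from 0 (shut) to 1 (fully open). In form: [{"linear": [dx, dy, dz], "yaw": yaw, "jaw": jaw}, ...]. A call has 1 to 20 rows; each row shifts and turns the pose as measured when the row begins, along the tool's axes as they then stand; what a row does not reach is not made up. A row lasts 1/8 s, in which the tool goes at most 62.5 mm and 10.7 degrees, less where a joint would pass 70% of its speed; a pose out of reach is approached as far as the arm can. A call is refused whole if a number of a shift passes 0.0625 or a number of a turn 0.188, either way. A call with a gripper value outside its range is refused whole. The fingers move at their own pace and stop on an object; "force" is the grip in N (left out, the last holds). Time passes only in rows, so rows that do not move let the fingers close. It gives the time, the measured TCP pose, the force and the opening at its end, in the units of the state.
- read_state(): the state, without advancing time (a new reading comes with each control period).
- capture(name): name is "scene" or "top" or "wrist"; returns the picture (384x512x3 uint8, red, green, blue); there is no depth.
- calibration(name): a dict with "camera_matrix" (3x3 intrinsics, pixels), "rvec" (rotation vector, rad) and "tvec" (3), from world to camera coordinates, as OpenCV has them. Camera axes: x right, y down, z forward; pixel columns grow to the right and rows downward; lengths in m; the calibration is good to about 2 mm. A picture is of the moment at which its call begins: read the wrist's pose just before it. calibration takes no time and is no camera call; for the wrist camera it gives the pose at the moment of the call.
- finish_job(): hands the job in, once; it reports no verdict.
The state is a dict: "time": time; "joint_positions": joint angles; "joint_velocities": joint speeds; "tau": joint torques, N m; "tcp_pos": TCP position; "tcp_rot": TCP orientation; "contact_force": force on the tool from outside, world axes, zero at the start; "ft_torque": the same for the moment, N m; "opening": finger opening in m.
Only numpy, scipy, OpenCV 4.12 (cv2) and the standard library are available. Lean on these libraries where they do the work, as an engineer would, in place of code of your own. Each camera call takes 0.05 s, during which the arm holds its last target. There are 200 camera calls.

## Task

The cutter chest stands open, its lid propped by a folding stay that is locked straight. Press down on the red pad at the stay's knee to break it, without forcing the lid while the stay is locked, then lower the lid gently until it is fully shut. Leave the things on the bench around the chest where they are.

Things in the scene. Friction and masses are not known exactly. Their poses are not given: they have to be found in the camera images.
- chest: Green steel cutter chest, fixed to the bench: 220 deep (its x), 280 long (its y), rim 110 above the bench, walls 4. Origin at the centre of its underside. Its -x is the front, its +x the hinge side; the lid hinge runs along its y at the top of the +x wall. The stay stands near its +y end.
- lid (a joint): Lid angle (rad): 0 standing open (80 degrees up from shut, leaning slightly over the chest, free edge about 327 above the bench), growing as it is lowered, 1.396 fully shut on the rim. Its stiff friction hinge (about 0.9 N m) keeps the lid wherever it is left, so it must be pushed the whole way; about 5 N on its outer face near the free edge moves it.
- lid_hinge (a point): Point on the lid's hinge axis, at the middle of the lid's length, 110 above the bench. The axes turn with the lid: y along the hinge, -x from the hinge to the free edge, z out of the lid's outer face.
- lid_edge (a point): Middle of the lid's free (front) edge, on its outer face: 220 from the hinge axis. The lid is a flat plate 220 x 280 x 6, of 0.35 to 0.6 kg, with no handle; the outer face is 6 out from the hinge axis. Axes as for lid_hinge.
- knee (a joint): Bend of the stay at its knee (rad): 0 locked (0.1 past straight, knee upwards, against its stop), growing as the knee is pressed down, 0.1 dead straight, about 2.3 with the lid fully shut. Linked to the lid: pressing the pad 25 down bends it about 0.6 and lowers the lid by less than 0.1 rad. It stays bent when let go, and cannot be broken by pushing the lid.
- knee_pad (a point): Centre of the red plastic pad at the stay's knee: a cylinder of diameter 18 and length 38 lying along the chest's y. At the start it stands about 38 above the rim, 17 from the chest's middle towards the front and 103 from it towards the +y end; it is pressed down with a few newtons, into the chest, swinging about stay_foot.
- stay_foot (a point): Pivot of the stay's lower link at the chest's +y end wall, 8 below the rim. The lower link is 78 long from here to the knee, rising towards the hinge; the upper link goes on from the knee to the lid. Both are steel bars 14 x 4 in section.
- chuck_key_mid (a point): Bystander: steel T-handled lathe chuck key lying on the bench, 100 long, handle 110 wide, 18 thick. Point in the middle of its shank.
- oil_can_mid (a point): Bystander: yellow can standing on the bench, diameter 52, height 110. Point at its centre.
- turned_knob_mid (a point): Bystander: turned wooden knob standing on the bench, diameter 48, height 70. Point at its centre.

How it is judged:
On the way:
1. the stay is broken: its knee is bent by more than 0.35 rad while the lid still stands up (value of joint knee above 0.35 rad and value of joint lid below 0.8 rad), for 0.1 s.
At the end, for the whole second after the job is handed in: The lid is shut to within 0.05 rad (11 mm at its free edge), and the chuck key, can and wooden knob are each within 20 mm of where they were (value of joint lid above 1.346 rad and distance of each of chuck_key_mid, oil_can_mid, turned_knob_mid from where it was at the start of the episode below 0.02 m); the robot touches nothing.
It fails at once if the lid is forced (over 20 N) while the stay is still locked (value of joint knee below 0.1 rad and contact force between lid and anything else above 20 N).
It fails at once if the lid is slammed: it swings down faster than 2 rad/s (velocity of joint lid above 2 rad/s).
It fails at once if a bystander is shifted by more than 40 mm (distance of any of chuck_key_mid, oil_can_mid, turned_knob_mid from where it was at the start of the episode above 0.04 m).
It also fails if it takes over 51 s, if anything falls off the work surface, if the arm or the gripper's body presses on something with over 40 N, if the wrist force passes 120 N, or if a joint passes its speed limit or range.

## Working session

There is one attempt and no reset: what is moved stays moved. The work goes in short steps, Python scripts to look and compute and a tool call to move; the robot and the scene stay as the last step left them, time stands still between calls to the robot, and variables do not carry over. Pictures are saved under pics/ and viewed, about 8 in all and at most 12, crops included, and the job is handed in when it is done.

Besides the shell and the picture viewer there is one more tool, called as a command line: name --argument value ..., lists and objects as JSON in quotes. jog_arm: Moves the arm, as the interface text tells. Its arguments: {"type":"object","properties":{"commands":{"type":"array","items":{"type":"object","properties":{"linear":{"type":"array","items":{"type":"number"}},"yaw":{"type":"number"},"jaw":{"type":"number"}}}},"force":{"type":"number"}},"required":["commands"]}

```bash
mkdir -p pics; python3 - <<'E'
from rig import *
import cv2,numpy as np
s=read_state();print(s)
for n in("scene","top"):
    c=calibration(n);print(n,c)
    cv2.imwrite(f"pics/{n}0.png",capture(n)[:,:,::-1])
E
```

```text
{'time': 0.0, 'joint_positions': array([ 1.16454177e+00,  2.07439081e-01,  1.54294777e+00,  7.74087049e-06,
        1.39348761e+00, -1.50495870e-01]), 'joint_velocities': array([ 1.71474656e-04, -1.03334758e-03, -4.48641837e-04,  5.58334720e-06,
        2.02019603e-03,  1.86819065e-03]), 'tau': array([ 8.39761869e-04, -3.83060789e+01, -2.91588879e+01, -1.25827564e-04,
        1.06296362e-02,  2.23046942e-05]), 'tcp_pos': array([0.14518751, 0.55563868, 0.2491178 ]), 'tcp_rot': array([-3.17175912e-04,  1.27531688e-01,  9.91833840e-01, -1.09593705e-03]), 'contact_force': array([-0.72373734,  0.48621626,  0.36771812]), 'ft_torque': array([0.02895984, 0.03994631, 0.02735655]), 'opening': 0.085445393164809}
scene {'camera_matrix': array([[380.40878572,   0.        , 255.98469799],
       [  0.        , 380.40878572, 189.61556435],
       [  0.        ,   0.        ,   1.        ]]), 'rvec': array([ 1.14807909,  2.25363101, -1.09256974]), 'tvec': array([ 0.36870085, -0.12206173,  1.49596497])}
top {'camera_matrix': array([[439.74990185,   0.        , 250.940408  ],
       [  0.        , 439.74990185, 185.37687403],
       [  0.        ,   0.        ,   1.        ]]), 'rvec': array([ 2.17797773, -2.17328909,  0.09889506]), 'tvec': array([-0.01106716,  0.58864852,  1.29256685])}
```

View pics/scene0.png

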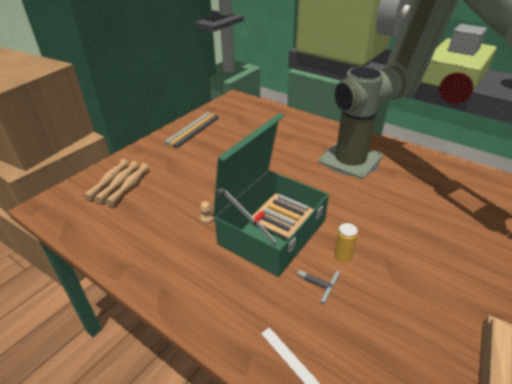

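View pics/top0.png

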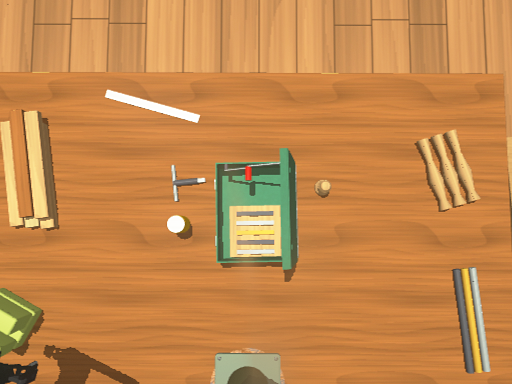

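The top view shows the chest at about columns 216–297 and rows 150–270. The hinge side is on the right, the red pad is at (249,174), the knob at (323,187), the can at (178,224) and the key at (185,183). In the scene view the pad is at (259,216). Next I'll measure these in world coordinates.

```bash
cat > h.py <<'E'
from rig import *
import cv2,numpy as np
def P(n):
    c=calibration(n);R=cv2.Rodrigues(np.array(c["rvec"]))[0];return c["camera_matrix"],R,np.array(c["tvec"])
def ray(n,uv):
    K,R,t=P(n);d=R.T@np.linalg.inv(K)@np.array([uv[0],uv[1],1.]);return -R.T@t,d
def onz(n,uv,z):
    o,d=ray(n,uv);return o+d*(z-o[2])/d[2]
def tri(a,b):
    Ps=[]
    for n in("top","scene"):
        K,R,t=P(n);Ps.append(K@np.c_[R,t])
    X=cv2.triangulatePoints(Ps[0],Ps[1],np.float64(a),np.float64(b));return (X[:3]/X[3]).ravel()
def proj(n,X):
    K,R,t=P(n);p=K@(R@np.array(X)+t);return p[:2]/p[2]
def red(im):
    h=cv2.cvtColor(im,cv2.COLOR_RGB2HSV);m=((h[...,0]<6)|(h[...,0]>174))&(h[...,1]>180)&(h[...,2]>110)
    n,l,s,c=cv2.connectedComponentsWithStats(m.astype(np.uint8));return [(s[i],c[i].round(1)) for i in range(1,n) if s[i,4]>8]
E
python3 - <<'E'
from h import *
np.set_printoptions(precision=4,suppress=True)
T=cv2.imread("pics/top0.png")[:,:,::-1].copy();S=cv2.imread("pics/scene0.png")[:,:,::-1].copy()
print(red(T));print(red(S))
h=cv2.cvtColor(T,cv2.COLOR_RGB2HSV);m=((h[...,0]>60)&(h[...,0]<90)&(h[...,1]>80)).astype(np.uint8);m[:, :200]=0;m[:,310:]=0;m[300:]=0
cs=max(cv2.findContours(m,0,2)[0],key=cv2.contourArea);print(cv2.minAreaRect(cs),cv2.approxPolyDP(cs,3,True).reshape(-1,2).tolist())
for p in [(216,163),(216,264)]: print(p,onz("top",p,.11))
for n,p,z in[("knob",(323,187),.05),("can",(176,224),.11),("key",(185,183),.009)]:print(n,onz("top",p,z))
a=cv2.resize(T[140:280,205:345],(560,560),interpolation=2);b=cv2.resize(S[110:280,195:345],(600,680)[0:1]+(560,),interpolation=2)
cv2.imwrite("pics/crop.png",np.hstack([a,cv2.resize(S[110:280,195:345],(240*2-240,272))if 0 else a[:, :0]])[:,:,::-1])
cv2.imwrite("pics/crops.png",cv2.resize(S[110:280,195:345],None,fx=3.5,fy=3.5,interpolation=2)[:,:,::-1])
E
```

```text
[(array([245, 166,   7,  14,  75], dtype=int32), array([247.7, 172.6]))]
[(array([256, 213,   8,   7,  33], dtype=int32), array([259.3, 216. ]))]
((255.64376831054688, 207.69943237304688), (67.9442367553711, 120.02474212646484), 0.596809446811676) [[286, 148], [280, 149], [279, 175], [252, 176], [251, 181], [245, 181], [244, 175], [233, 176], [236, 180], [279, 186], [255, 184], [255, 194], [251, 196], [249, 185], [228, 182], [227, 176], [222, 176], [224, 258], [229, 257], [227, 202], [231, 182], [241, 192], [243, 204], [281, 205], [283, 268], [289, 267], [290, 168]]
(216, 163) [0.6443 0.089  0.11  ]
(216, 264) [0.3627 0.0864 0.11  ]
knob [ 0.5822 -0.222   0.05  ]
can [0.4726 0.1989 0.11  ]
key [0.5971 0.1907 0.009 ]
```

View pics/crop.png

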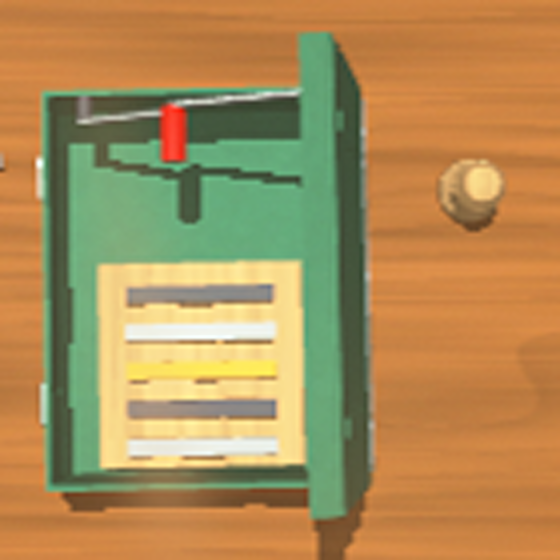

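The crop shows the rim's front corners at (215.8,163) and (217,262.3), the pad at (248.2,173.2), and the lid's top edge at about column 284.

```bash
python3 - <<'E'
from h import *
np.set_printoptions(precision=4,suppress=True)
print("pad",tri((248,172.9),(259.3,216)), "pad z=.148",onz("top",(248,172.9),.148))
a=onz("top",(215.8,163),.11);b=onz("top",(217,262.3),.11);y=(a-b)/np.linalg.norm(a-b);x=np.array([y[1],-y[0],0])
print(a,b,np.linalg.norm(a-b));c=(a+b)/2+.11*x;print("centre",c,"hinge",c+.11*x,"pad pred",c-.017*x+.103*y,"edge pred",c+.072*x)
for p in[(280,148.5),(283,268.5),(288,148.5),(289,267.5)]:print("lid edge",onz("top",p,.327))
R=cv2.Rodrigues(np.zeros(3))
E
```

```text
pad [0.6105 0.0001 0.1497] pad z=.148 [ 0.6119 -0.0016  0.148 ]
[0.6443 0.0896 0.11  ] [0.3673 0.0837 0.11  ] 0.27703205515162826
centre [ 0.5082 -0.0234  0.11  ] hinge [ 0.5105 -0.1333  0.11  ] pad pred [ 0.6108 -0.0042  0.11  ] edge pred [ 0.5097 -0.0954  0.11  ]
lid edge [ 0.648  -0.0772  0.327 ]
lid edge [ 0.3718 -0.0829  0.327 ]
lid edge [ 0.648  -0.0958  0.327 ]
lid edge [ 0.3741 -0.0966  0.327 ]
```

jog_arm --commands '[{"linear": [0,0,-0.05],"yaw": -0.128,"jaw": 0},{"linear": [0,0,-0.05],"yaw": -0.128,"jaw": 0},{"linear": [0,0,-0.03],"yaw": 0,"jaw": 0},{"linear": [0,0,0],"yaw": 0,"jaw": 0}]' --force 60

```text
time: 0.6
tcp_pos: [0.1447, 0.5544, 0.3784]
tcp_rot: [-0.002, -0.004, 1.0, -0.005]
contact_force: [-0.3, -0.8, -0.3]
opening: 0.012
```

The pad agrees three ways, at about (0.611, -0.002, 0.149). The chest size and lid edge also agree with the sizes given. Now I'll move above the pad.

jog_arm --commands '[{"linear": [-0.039,-0.046,0],"yaw": 0,"jaw": 0},{"linear": [-0.039,-0.046,0],"yaw": 0,"jaw": 0},{"linear": [-0.039,-0.046,0],"yaw": 0,"jaw": 0},{"linear": [-0.039,-0.046,0],"yaw": 0,"jaw": 0},{"linear": [-0.039,-0.046,0],"yaw": 0,"jaw": 0},{"linear": [-0.039,-0.046,0],"yaw": 0,"jaw": 0},{"linear": [-0.039,-0.046,0],"yaw": 0,"jaw": 0},{"linear": [-0.039,-0.046,0],"yaw": 0,"jaw": 0},{"linear": [-0.039,-0.046,0],"yaw": 0,"jaw": 0},{"linear": [-0.039,-0.046,0],"yaw": 0,"jaw": 0},{"linear": [-0.039,-0.046,0],"yaw": 0,"jaw": 0},{"linear": [0,0,0],"yaw": 0,"jaw": 0}]'

```text
time: 2.1
tcp_pos: [0.5822, 0.0341, 0.3472]
tcp_rot: [-0.022, -0.006, 1.0, -0.012]
contact_force: [-0.6, 0.5, -0.8]
opening: -0.0
```

jog_arm --commands '[{"linear": [-0.017,-0.014,0.01],"yaw": 0,"jaw": 0},{"linear": [-0.016,-0.014,0.02],"yaw": 0,"jaw": 0},{"linear": [0,0,0.035],"yaw": 0,"jaw": 0},{"linear": [0,0,0.035],"yaw": 0,"jaw": 0},{"linear": [0,0,0.035],"yaw": 0,"jaw": 0},{"linear": [0,0,0.015],"yaw": 0,"jaw": 0},{"linear": [0,0,0],"yaw": 0,"jaw": 0}]'

```text
time: 2.98
tcp_pos: [0.599, 0.0089, 0.1804]
tcp_rot: [-0.033, -0.008, 0.999, -0.009]
contact_force: [0.4, -0.5, 0.6]
opening: -0.0002
```

```bash
python3 - <<'E'
from h import *
S=capture("scene");print(red(S))
cv2.imwrite("pics/s1.png",cv2.resize(S[50:290,175:415],None,fx=2.4,fy=2.4)[:,:,::-1])
E
```

```text
[(array([256, 215,   6,   5,  24], dtype=int32), array([258.5, 217. ]))]
```

View pics/s1.png

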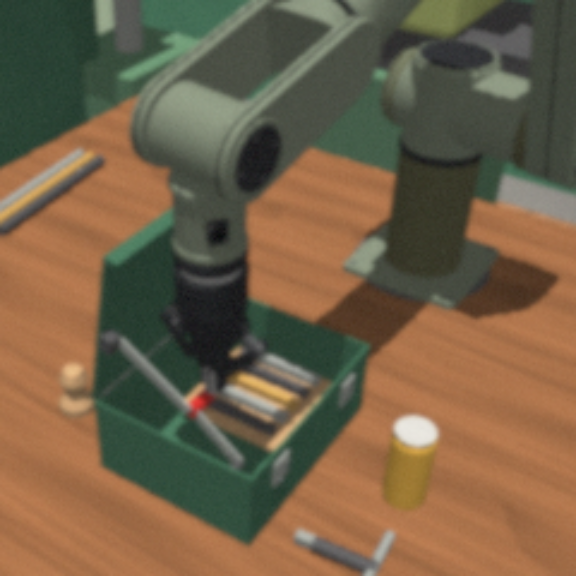

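The gripper is just above and slightly inboard of the pad: the tip is at crop (215,385) and the pad at (200,403). I'll shift it over the pad and press.

jog_arm --commands '[{"linear": [-0.013,-0.008,0],"yaw": 0,"jaw": 0},{"linear": [0,0,0],"yaw": 0,"jaw": 0},{"linear": [-0.001,-0.003,0.008],"yaw": 0,"jaw": 0},{"linear": [-0.001,-0.003,0.008],"yaw": 0,"jaw": 0},{"linear": [-0.001,-0.003,0.008],"yaw": 0,"jaw": 0},{"linear": [-0.001,-0.003,0.008],"yaw": 0,"jaw": 0}]'

```text
time: 3.78
tcp_pos: [0.6199, -0.0152, 0.1541]
tcp_rot: [-0.027, -0.008, 1.0, -0.012]
contact_force: [-3.2, -1.9, 5.1]
opening: -0.0004
```

```bash
python3 - <<'E'
from h import *
print(red(capture("scene")),read_state()["contact_force"],read_state()["tcp_pos"])
E
```

```text
[] [-0.38793817 -4.42419973  4.92334206] [ 0.6197374  -0.01554123  0.15289324]
```

jog_arm --commands '[{"linear": [0.005,-0.001,0.007],"yaw": 0,"jaw": 0},{"linear": [0.002,-0.001,0.008],"yaw": 0,"jaw": 0},{"linear": [0,0,0.006],"yaw": 0,"jaw": 0},{"linear": [0,0,0],"yaw": 0,"jaw": 0}]'

```text
time: 4.32
tcp_pos: [0.6174, -0.0185, 0.1378]
tcp_rot: [-0.019, -0.007, 1.0, -0.012]
contact_force: [-0.0, 0.6, 0.4]
opening: 0.0001
```

```bash
python3 - <<'E'
from h import *
S=capture("scene")
cv2.imwrite("pics/s2.png",cv2.resize(S[130:270,205:345],None,fx=4,fy=4)[:,:,::-1])
E
```

```text
(no output)
```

View pics/s2.png

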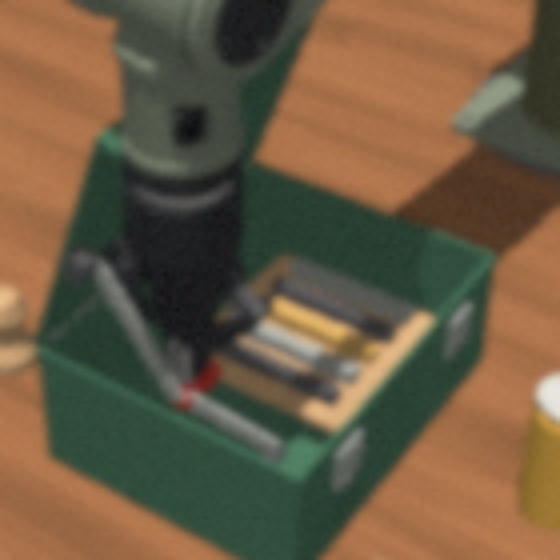

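The stay is clearly broken, with a knee bend of about 0.8 at crop (185,392), and the lid is still up. I'll retreat up and to the front.

jog_arm --commands '[{"linear": [0.003,0.01,-0.012],"yaw": 0,"jaw": 0},{"linear": [0.005,0.02,-0.025],"yaw": 0,"jaw": 0},{"linear": [0.005,0.02,-0.03],"yaw": 0,"jaw": 0},{"linear": [0.01,0.01,-0.045],"yaw": 0,"jaw": 0},{"linear": [0.02,0,-0.05],"yaw": 0,"jaw": 0},{"linear": [0.02,0,-0.05],"yaw": 0,"jaw": 0},{"linear": [0.02,0,-0.05],"yaw": 0,"jaw": 0},{"linear": [0.02,0,-0.04],"yaw": 0,"jaw": 0},{"linear": [0,0,0],"yaw": 0,"jaw": 0}]'

```text
time: 5.5
tcp_pos: [0.5199, 0.0564, 0.4507]
tcp_rot: [-0.02, -0.01, 1.0, -0.007]
contact_force: [-0.0, 0.9, -0.6]
opening: 0.0004
```

jog_arm --commands '[{"linear": [0,-0.045,0],"yaw": 0,"jaw": 0},{"linear": [0,-0.045,0],"yaw": 0,"jaw": 0},{"linear": [0,-0.045,0],"yaw": 0,"jaw": 0},{"linear": [0,-0.045,0],"yaw": 0,"jaw": 0},{"linear": [0,-0.045,0],"yaw": 0,"jaw": 0},{"linear": [0,-0.02,0],"yaw": 0,"jaw": 0},{"linear": [0,0,0],"yaw": 0,"jaw": 0}]'

```text
time: 6.38
tcp_pos: [0.5257, -0.1898, 0.4433]
tcp_rot: [-0.025, -0.014, 1.0, -0.002]
contact_force: [-0.5, -0.1, 1.2]
opening: -0.0001
```

```bash
python3 - <<'E'
from h import *
T=capture("top")
cv2.imwrite("pics/t3.png",cv2.resize(T[120:300,180:360],None,fx=3,fy=3)[:,:,::-1])
E
```

```text
(no output)
```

View pics/t3.png

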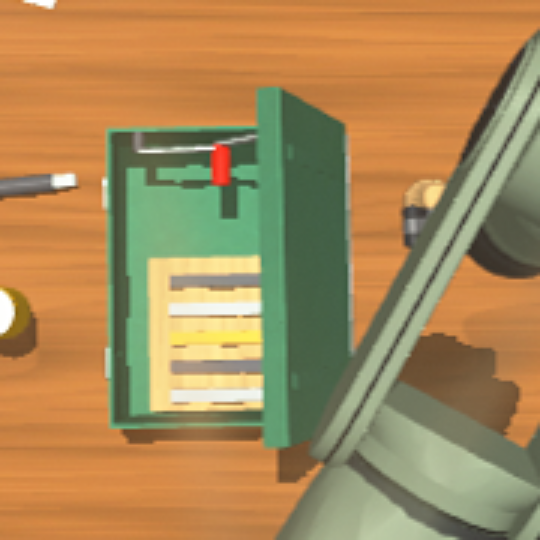

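The lid now stands about 70° up, with its edge at crop columns 258–282, and the arm is clear behind it. I'll descend behind the free edge and approach.

jog_arm --commands '[{"linear": [0,0,0.045],"yaw": 0,"jaw": 0},{"linear": [0,0,0.045],"yaw": 0,"jaw": 0},{"linear": [0,0.02,0.035],"yaw": 0,"jaw": 0},{"linear": [0,0.03,0],"yaw": 0,"jaw": 0},{"linear": [0,0.02,0],"yaw": 0,"jaw": 0},{"linear": [0,0,0],"yaw": 0,"jaw": 0}]'

```text
time: 7.18
tcp_pos: [0.5178, -0.1077, 0.3153]
tcp_rot: [-0.024, -0.02, 1.0, -0.001]
contact_force: [0.0, -1.1, 0.5]
opening: -0.0001
```

jog_arm --commands '[{"linear": [0,0.012,0],"yaw": 0,"jaw": 0},{"linear": [0,0.012,0],"yaw": 0,"jaw": 0},{"linear": [0,0.0104,0.0045],"yaw": 0,"jaw": 0},{"linear": [0,0.0104,0.0045],"yaw": 0,"jaw": 0},{"linear": [0,0.0104,0.0045],"yaw": 0,"jaw": 0},{"linear": [0,0.0095,0.0062],"yaw": 0,"jaw": 0},{"linear": [0,0.0095,0.0062],"yaw": 0,"jaw": 0},{"linear": [0,0.0095,0.0062],"yaw": 0,"jaw": 0}]'

```text
time: 8.18
tcp_pos: [0.5162, -0.0224, 0.2856]
tcp_rot: [-0.018, -0.019, 1.0, -0.004]
contact_force: [1.4, -1.9, 1.9]
opening: -0.0004
```

jog_arm --commands '[{"linear": [0,0.008,0.0085],"yaw": 0,"jaw": 0},{"linear": [0,0.008,0.0085],"yaw": 0,"jaw": 0},{"linear": [0,0.008,0.0085],"yaw": 0,"jaw": 0},{"linear": [0,0.0068,0.0095],"yaw": 0,"jaw": 0},{"linear": [0,0.0068,0.0095],"yaw": 0,"jaw": 0},{"linear": [0,0.0068,0.0095],"yaw": 0,"jaw": 0},{"linear": [0,0.005,0.0102],"yaw": 0,"jaw": 0},{"linear": [0,0.005,0.0102],"yaw": 0,"jaw": 0},{"linear": [0,0.005,0.0102],"yaw": 0,"jaw": 0}]'

```text
time: 9.3
tcp_pos: [0.5101, 0.0414, 0.1936]
tcp_rot: [-0.019, -0.019, 1.0, -0.003]
contact_force: [1.0, -1.4, 1.4]
opening: 0.0001
```

jog_arm --commands '[{"linear": [0,0.003,0.011],"yaw": 0,"jaw": 0},{"linear": [0,0.003,0.011],"yaw": 0,"jaw": 0},{"linear": [0,0.001,0.011],"yaw": 0,"jaw": 0},{"linear": [0,0.001,0.01],"yaw": 0,"jaw": 0},{"linear": [0,0,0.008],"yaw": 0,"jaw": 0},{"linear": [0,0,0.005],"yaw": 0,"jaw": 0}]'

```text
time: 10.05
tcp_pos: [0.5068, 0.0506, 0.1349]
tcp_rot: [-0.02, -0.019, 1.0, -0.002]
contact_force: [-9.2, 1.2, 33.0]
opening: -0.0002
```

```bash
python3 - <<'E'
from h import *
S=capture("scene")
cv2.imwrite("pics/s4.png",cv2.resize(S[130:290,195:365],None,fx=3.4,fy=3.4)[:,:,::-1])
E
```

```text
(no output)
```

View pics/s4.png

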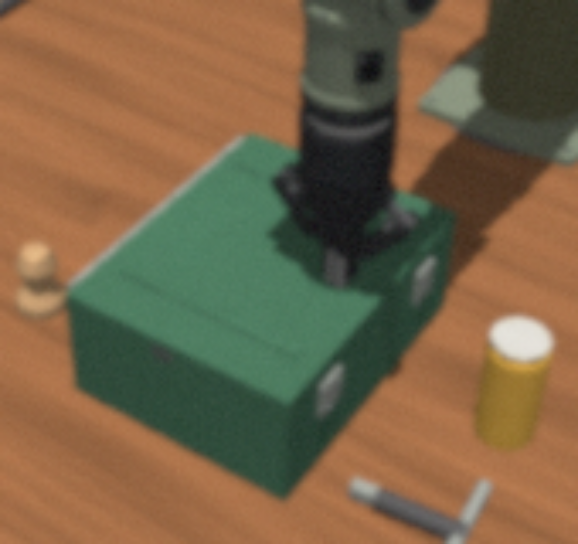

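The lid is down flat on the rim: the TCP is at z 0.135, so the tip is at 0.116, and the 33 N reaction shows it is seated. The bystanders look untouched. I'll lift off and check.

jog_arm --commands '[{"linear": [0,0,-0.01],"yaw": 0,"jaw": 0},{"linear": [0,0,-0.03],"yaw": 0,"jaw": 0},{"linear": [0,0,-0.04],"yaw": 0,"jaw": 0},{"linear": [0,0,-0.05],"yaw": 0,"jaw": 0},{"linear": [0,0.05,-0.05],"yaw": 0,"jaw": 0},{"linear": [0,0.05,-0.03],"yaw": 0,"jaw": 0},{"linear": [0,0.06,0],"yaw": 0,"jaw": 0},{"linear": [0,0.06,0],"yaw": 0,"jaw": 0},{"linear": [0,0.06,0],"yaw": 0,"jaw": 0},{"linear": [0,0,0],"yaw": 0,"jaw": 0},{"linear": [0,0,0],"yaw": 0,"jaw": 0}]'

```text
time: 11.48
tcp_pos: [0.5028, 0.3306, 0.3415]
tcp_rot: [-0.025, -0.016, 1.0, -0.004]
contact_force: [0.6, -0.9, 0.4]
opening: -0.0002
```

```bash
python3 - <<'E'
from h import *
S=capture("scene");T=capture("top")
cv2.imwrite("pics/f.png",np.hstack([cv2.resize(S[130:310,180:380],(400,360)),cv2.resize(T[130:310,160:360],(400,360))])[:,:,::-1])
E
```

```text
(no output)
```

View pics/f.png

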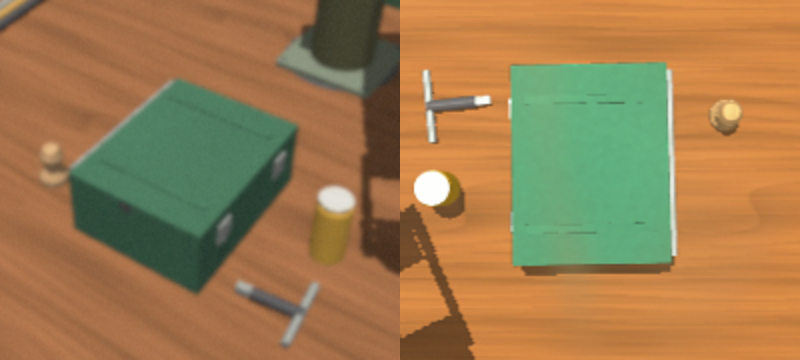

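The lid is flat on the rim in both views. The knob (322,187), can (176,224) and key (185,182) are within about a pixel of where they started in the top view.

```bash
python3 -c "
from rig import *
print(finish_job())"
```

```text
the job is handed in; nothing more can be done
None
```

The chest lid is fully shut and the job is handed in, at about 11.5 s of the 51 s allowed; no verdict is reported.

- **Stay:** I pressed the red pad down with closed fingers, and the force read at the stops was about 6 N. The camera showed the stay bent about 0.8 rad by eye, with the lid still about 70° up. The lid was not touched while the stay was locked.
- **Lid:** I pushed it down from behind near its free edge at roughly 0.5 rad/s, with readings of about 2–3 N on the way. It seated with the fingertips at 0.116 m, which is exactly the shut height of its outer face.
- **Force:** the final press read 33 N as the lid met the rim, below the 40 N limit but firmer than needed.
- **Last pictures:** the lid lies flat on the rim in both views. The knob, can and chuck key are within about a pixel (roughly 3 mm) of where they started. The arm stands clear and reads only sensor noise.

No check failed. The tool tilted about 2–4° from vertical during the moves and sometimes stopped short of its target or off it, so I corrected for that along the way.

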